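# Stand the reagent containers in their own spill trays

## Task

Tidy the bench: stand each of the four loose white plastic containers in the low grey spill tray made for it, the one whose shape and size match its base (square, oblong, large round, small round). Each must stand flat on the tray's floor, inside the rim, and be let go; keep the containers upright all the time. Leave the glass beaker where it stands.

Things in the scene. Friction and masses are not known exactly. Their poses are not given: they have to be found in the camera images.
- square_bottle_center (a point): White plastic bottle with a square base, 48 x 48 mm, 84 mm tall in all, standing upright on the bench; round screw cap (30 mm diameter) on top. The flat sides run from the base up to 60 mm, along its x and y axes. The point lies on its axis, 42 mm above its underside; z up. Weighs 0.11 to 0.23 kg.
- flat_bottle_center (a point): White plastic bottle with an oblong base, 72 mm (along its x) x 36 mm (along its y), 78 mm tall in all, standing upright; round screw cap (24 mm diameter) on top. The flat sides run from the base up to 56 mm. The point lies on its axis, 39 mm above its underside; z up. Weighs 0.10 to 0.21 kg.
- wide_jar_center (a point): Wide round white plastic jar, 60 mm tall: body 55 mm in diameter up to 42 mm above its underside, then a lid 58 mm in diameter to the top. Standing upright. The point lies on its axis, 30 mm above its underside; z up. Weighs 0.12 to 0.24 kg.
- slim_bottle_center (a point): Small slim round white plastic bottle, 32 mm in diameter up to 52 mm above its underside, with a screw cap 23 mm in diameter on top, 72 mm tall in all. Standing upright. The point lies on its axis, 36 mm above its underside; z up. Weighs 0.05 to 0.10 kg.
- square_tray: Square grey plastic spill tray, fixed to the bench, for the square bottle: 70 x 70 mm outside, 64 x 64 mm inside, sides along its x and y, floor 3 mm thick, rim 9 mm high in all. Origin at the centre of its underside, on the bench; z up.
- oblong_tray: Oblong grey plastic spill tray, fixed to the bench, for the flat bottle: 94 mm (along its x) x 58 mm (along its y) outside, 88 x 52 mm inside, floor 3 mm thick, rim 9 mm high in all. Origin at the centre of its underside, on the bench; z up.
- large_round_tray: Large round grey plastic spill tray, fixed to the bench, for the wide jar: 80 mm outside diameter, 74 mm inside, floor 3 mm thick, rim 9 mm high in all. Origin at the centre of its underside, on the bench; z up.
- small_round_tray: Small round grey plastic spill tray, fixed to the bench, for the slim bottle: 54 mm outside diameter, 48 mm inside, floor 3 mm thick, rim 9 mm high in all. Origin at the centre of its underside, on the bench; z up.
- beaker_center (a point): Empty open glass beaker, 66 mm in diameter, 80 mm tall, standing loose among the containers and trays; leave it alone. The point lies on its axis, 40 mm above its underside.
There are look-alikes about, which are no part of the job. Leave any blue look-alike of the square_tray alone. Leave any pink look-alike of the part that bears wide_jar_center alone.

How it is judged:
At the end, for the whole second after the job is handed in: Each container stands in its matching tray: axis within 13 mm of the tray centre, underside on the floor (2.5 mm), upright within 0.06 rad, at rest (under 20 mm/s); flat bottle along its tray within 0.35 rad; beaker within 30 mm of its start (horizontal distance between square_bottle_center and square_tray below 0.013 m and z of square_bottle_center in the frame of square_tray between 0.0425 and 0.0475 m and angle between each of square_bottle_center, flat_bottle_center, wide_jar_center, slim_bottle_center's own z axis and vertical below 0.06 rad and linear speed of each of square_bottle, flat_bottle, wide_jar, slim_bottle below 0.02 m/s and horizontal distance between flat_bottle_center and oblong_tray below 0.013 m and z of flat_bottle_center in the frame of oblong_tray between 0.0395 and 0.0445 m and horizontal distance between wide_jar_center and large_round_tray below 0.013 m and z of wide_jar_center in the frame of large_round_tray between 0.0305 and 0.0355 m and horizontal distance between slim_bottle_center and small_round_tray below 0.013 m and z of slim_bottle_center in the frame of small_round_tray between 0.0365 and 0.0415 m and angle between the x axis of flat_bottle_center and the x axis of oblong_tray, either way round below 0.35 rad and distance of beaker_center from where it was at the start of the episode below 0.03 m); the robot touches nothing.
It fails at once if a container is tipped over (more than 0.6 rad from upright) (angle between any of square_bottle_center, flat_bottle_center, wide_jar_center, slim_bottle_center's own z axis and vertical above 0.6 rad).
It fails at once if the beaker is knocked over or pushed more than 30 mm (distance of beaker_center from where it was at the start of the episode above 0.03 m or angle between beaker_center's own z axis and vertical above 0.5 rad).
It also fails if it takes over 99 s, if anything falls off the work surface, if the arm or the gripper's body presses on something with over 40 N, if the wrist force passes 120 N, or if a joint passes its speed limit or range.

## Robot

A 6-joint arm with a two-finger parallel gripper is mounted at the origin on the work surface. World frame = base frame: x ahead of the robot, y to its left, z up, the work surface at z = 0. Lengths are in m, angles in rad, forces in N, time in s.
With the tool pointing down it reaches from about 0.3 to 0.775 m from the base axis. Payload 14.6 kg.
Tool frame: the origin (TCP) lies at the very end of the fingers, on their centre line; the grasp point (between the pads) lies 19 mm behind it; z points along the fingers, x is the direction in which the jaws open and shut, and the axes are right-handed (so a half turn about z gives the same grasp; the last joint's range is limited). The gripper opens to 94 mm and grips with 3 to 60 N. Pads are 16 mm wide; open, the fingers measure 119 mm over their backs; the gripper's body (75 mm by 177 mm) begins 78 mm behind the grasp point.
Start: joints at [1.066, 0.3, 1.521, -0, 1.321, -0.067], TCP at [0.233, 0.498, 0.173] pointing down, gripper open.
Joint ranges: [-3.03, 3.03], [-0.79, 2.21], [0.23, 2.52], [-1.04, 4.18], [0, 3.07], [-2.55, 2.55]. Speed limits (rad/s): [2.22, 2.22, 2.57, 3.14, 3.14, 3.14].

## Interface

Orientations are given as [roll, pitch, yaw] about the fixed x, y, z axes, in that order (R = Rz(yaw) Ry(pitch) Rx(roll)).
In Python, from station import ctrl gives the robot as it stands.
- The arm moves only by the shell command python3 -m inch 'ROWS' [FORCE]. ROWS is JSON, one flat list of numbers, 7 for each row, row after row: the shift along the tool's x, y, z in cm, then the turn, a rotation vector about the tool's x, y, z in rad, then the opening, from 0 (shut) to 1 (fully open). In form: [tx, ty, tz, wx, wy, wz, claw, tx, ty, tz, wx, wy, wz, claw, ...]. A call has 1 to 20 rows; each row shifts and turns the commanded pose from where the row before left it, along the tool's axes as they then stand; what a row does not reach is not made up. A row lasts 1/8 s, in which the tool goes at most 62.5 mm and 10.7 degrees, less where a joint would pass 70% of its speed; a pose out of reach is approached as far as the arm can. A call is refused whole if a number of a shift passes 6.25 or a number of a turn 0.188, either way. A call with a gripper value outside its range is refused whole. The fingers move at their own pace and stop on an object; FORCE is the grip in N (left out, the last holds). Time passes only in rows, so rows that do not move let the fingers close. It gives the time, the measured TCP pose, the force and the opening at its end, in the units of the state.
- ctrl.get_obs(): the state, without advancing time (a new reading comes with each control period).
- ctrl.camera(name): name is "scene" or "top" or "wrist"; returns (picture, depth): 384x512x3 uint8, red, green, blue; 384x512 float32, m along the optical axis (not along the pixel's ray), 0 where there is no reading.
- ctrl.camera_params(name): a dict with "vertical_fov" (degrees; the focal length in pixels is half the picture's height over the tangent of half this angle, whatever the lens; pixels are square), "cx", "cy" (the principal point, pixels), "distortion" ([k1, k2, p1, p2, k3] as OpenCV has them; the pictures are not rectified), "camera_from_world" (4x4, takes a point from world to camera coordinates); the wrist camera has in their place "mount" (4x4, takes a point from camera to tool coordinates, whose origin is the TCP and whose axes are the tool frame's). Camera axes: x right, y down, z forward; pixel columns grow to the right and rows downward; lengths in m; the calibration is good to about 2 mm. A picture is of the moment at which its call begins: read the wrist's pose just before it. camera_params takes no time and is no camera call.
- ctrl.hand_in(): hands the job in, once; it reports no verdict.
Trained networks look in the newest picture that a camera, given by its name, has taken for a name from the list of things; names that differ only in an ending like _2 or _b are one class to them, and where a whole thing is asked for, a point or a joint stands for the part that bears it (a point fixed in the world has none). Each returns a list of dicts, best first, with "score" (0 to 1); they miss things now and then, are a little off and sometimes report something else, mostly with a low value. They report only what shows in the picture. A call takes as long as a camera call. They do not tell look-alikes from the thing itself.
- ctrl.spot_in(camera, label): "bbox" ([centre column, centre row, width, height] in pixels, round what is visible of it).
- ctrl.place_of(camera, label): "centre" ([column, row] in pixels: a listed point, or the origin of a listed thing).
The state is a dict: "time_s": time; "qpos": joint angles; "joint_vel": joint speeds; "tau": joint torques, N m; "ee_pos": TCP position; "eef_rot": TCP orientation; "force": force on the tool from outside, world axes, zero at the start; "moment": the same for the moment, N m; "grip_width": finger opening in m.
Only numpy, scipy, OpenCV 4.12 (cv2) and the standard library are available. Lean on these libraries where they do the work, as an engineer would, in place of code of your own. Each camera call takes 0.05 s, during which the arm holds its last target. There are 200 camera calls.

## Working session

There is one attempt and no reset: what is moved stays moved. The work goes in short steps, Python scripts to look and compute and a shell command to move; the robot and the scene stay as the last step left them, time stands still between calls to the robot, and variables do not carry over. Pictures are saved under pics/ and viewed, about 12 in all and at most 16, crops included, and the job is handed in when it is done.

```bash
ls; mkdir -p pics; python3 - <<'E'
from station import ctrl
import cv2,numpy as np
print(ctrl.get_obs())
for n in ("top","scene"):
    im,d=ctrl.camera(n); cv2.imwrite(f"pics/{n}0.png",cv2.resize(im[:,:,::-1],(800,600)))
    p=ctrl.camera_params(n); print(n,p)
    for l in ["square_bottle_center","flat_bottle_center","wide_jar_center","slim_bottle_center","square_tray","oblong_tray","large_round_tray","small_round_tray","beaker_center"]:
        print(l,[(np.round(r["centre"],1).tolist(),round(r["score"],2)) for r in ctrl.place_of(n,l)])
print(ctrl.camera_params("wrist"))
E
```

```text
pics
{'time_s': 0.0, 'qpos': array([ 1.06639806e+00,  3.00461522e-01,  1.52158243e+00,  1.31700534e-05,
        1.32066835e+00, -6.65835078e-02]), 'joint_vel': array([ 0.00109601,  0.00257266, -0.0005347 ,  0.00064545,  0.00096318,
       -0.00088606]), 'tau': array([ 6.97115302e-04, -5.31828153e+01, -3.52729511e+01,  7.08051352e-02,
        2.45550263e-02, -1.39454842e-04]), 'ee_pos': array([0.23302891, 0.49787339, 0.17279103]), 'eef_rot': array([-3.14150543e+00,  1.11631687e-03,  1.13297835e+00]), 'force': array([ 0.2925753 ,  0.09541233, -0.0709759 ]), 'moment': array([-0.01392976,  0.02205638,  0.00103938]), 'grip_width': 0.09418199273587696}
top {'vertical_fov': 50.626624621987084, 'cx': 252.17683241557535, 'cy': 194.62248600165734, 'distortion': array([-0.13303075,  0.        ,  0.        ,  0.        ,  0.        ]), 'camera_from_world': array([[ 0.00515115, -0.99998435, -0.0021834 ,  0.01046711],
       [-0.98166483, -0.00464071, -0.1905587 ,  0.55745489],
       [ 0.19054559,  0.00312496, -0.98167337,  1.3090181 ],
       [ 0.        ,  0.        ,  0.        ,  1.        ]]
[... 1188 characters left out ...]
y [([273.5, 181.2], 0.78)]
large_round_tray [([347.8, 147.2], 0.67)]
small_round_tray [([142.3, 267.5], 0.51)]
beaker_center [([299.4, 135.2], 0.66), ([339.5, 176.0], 0.63)]
{'vertical_fov': 58.09791038616088, 'cx': 256.36423257528264, 'cy': 184.12666972829763, 'distortion': array([-0.08813354,  0.        ,  0.        ,  0.        ,  0.        ]), 'mount': array([[ 9.99999227e-01, -8.84561669e-04,  8.74339524e-04,
        -6.27482970e-04],
       [ 6.13314572e-04,  9.62277787e-01,  2.72068162e-01,
        -7.96361020e-02],
       [-1.08201857e-03, -2.72067415e-01,  9.62277585e-01,
        -2.11706801e-01],
       [ 0.00000000e+00,  0.00000000e+00,  0.00000000e+00,
         1.00000000e+00]])}
```

View pics/top0.png

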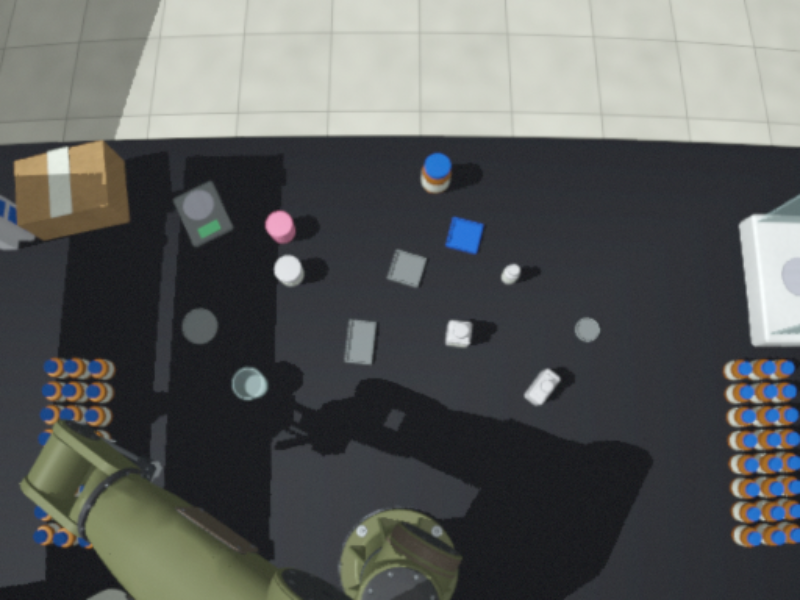

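View pics/scene0.png

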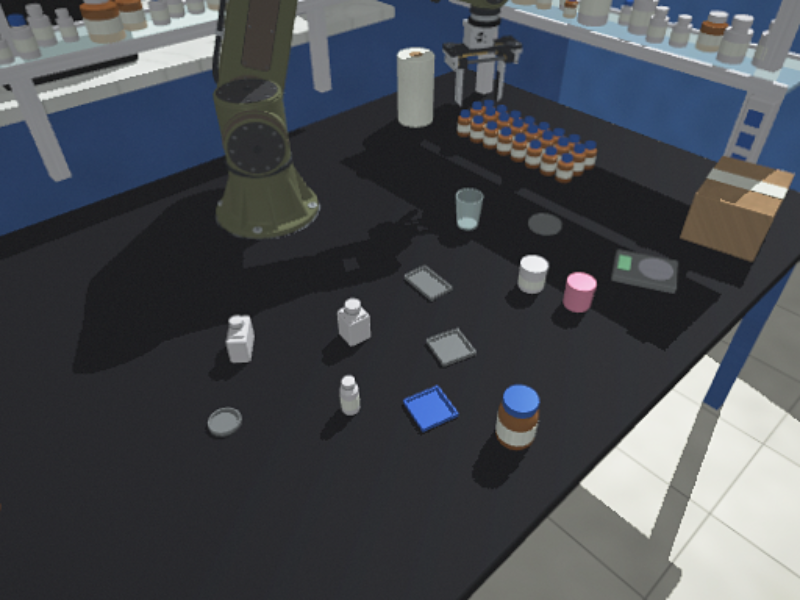

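The four white containers show at these 512-wide top pixels: square (294,213), flat (347,248), wide jar (185,173) and slim bottle (327,175). The grey trays are at square (260,172), oblong (231,219), large round (128,208) and small round (376,211). Possible mix-ups: the pink jar at (179,145), the blue tray at (297,150), the brown jar at (280,110) and the disc on the scale at (127,131). I choose by colour, white for containers and grey for trays.

```bash
cat > h.py <<'E'
from station import ctrl
import cv2,numpy as np
from scipy.spatial.transform import Rotation as R
def view(n):
    o=ctrl.get_obs(); im,d=ctrl.camera(n); p=ctrl.camera_params(n)
    f=192/np.tan(np.radians(p["vertical_fov"])/2)
    K=np.array([[f,0,p["cx"]],[0,f,p["cy"]],[0,0,1.]])
    if n=="wrist":
        T=np.eye(4);T[:3,:3]=R.from_euler("xyz",o["eef_rot"]).as_matrix();T[:3,3]=o["ee_pos"]
        W=T@p["mount"]
    else: W=np.linalg.inv(p["camera_from_world"])
    v,u=np.mgrid[:384,:512]
    q=cv2.undistortPoints(np.stack([u.ravel(),v.ravel()],1).astype(np.float32)[:,None],K,p["distortion"])[:,0]
    ray=np.c_[q,np.ones(len(q))]@W[:3,:3].T
    X=(ray*d.reshape(-1,1)+W[:3,3]).reshape(384,512,3); X[d==0]=np.nan
    return im,X,ray.reshape(384,512,3),W[:3,3]
def plane(ray,c,z): return (c+ray*((z-c[2])/ray[...,2])[...,None])[...,:2]
def rect(P):
    (x,y),(w,h),a=cv2.minAreaRect(P.astype(np.float32)*1000)
    if w<h: w,h,a=h,w,a+90
    return dict(c=(round(x/1000,4),round(y/1000,4)),size=(round(w),round(h)),yaw_long=round(((np.radians(a)+np.pi/2)%np.pi)-np.pi/2,3))
def tool(xy):  # world target -> shift in tool axes (cm)
    o=ctrl.get_obs(); M=R.from_euler("xyz",o["eef_rot"]).as_matrix()
    return np.round(M.T@(np.r_[xy,o["ee_pos"][2]]-o["ee_pos"])*100,2)
E
python3 - <<'E'
from h import *
roi={"square":(294,213,.084),"flat":(347,247,.078),"jar":(185,173,.06),"slim":(327,175,.072),"sqt":(260,172,0),"obt":(231,219,0),"lrt":(128,208,0),"srt":(376,211,0),"beaker":(159,245,.08)}
im,X,ray,c=view("top")
print("table z",np.nanmedian(X[220:240,290:310,2]))
for k,(u,v,h) in roi.items():
    s=np.s_[v-20:v+21,u-20:u+21]; g=im[s].astype(int); x=X[s]
    val=g.min(2)
    m=(val>(60 if h==0 else 90)) if k!="beaker" else x[...,2]>.015
    n,lab,st,ce=cv2.connectedComponentsWithStats(m.astype(np.uint8)); i=1+np.argmax(st[1:,4]); m=lab==i
    if h: 
        t=m&(x[...,2]>h-.008)
        print(k,m.sum(),"zmax",np.nanmax(x[m][:,2]).round(3),"allrect",rect(x[m&(x[...,2]>.02)][:,:2]),"top n",t.sum(),"topmean",plane(ray[s],c,h)[t].mean(0).round(4) if t.any() else None)
    else: print(k,m.sum(),"z",np.nanmedian(x[m][:,2]).round(4),rect(plane(ray[s],c,.006)[m]),plane(ray[s],c,.005)[m].mean(0).round(4))
E
```

```text
table z -0.00018299787456199645
square 267 zmax 0.091 allrect {'c': (0.4974, -0.1262), 'size': (49, 48), 'yaw_long': np.float64(-0.129)} top n 69 topmean [ 0.4978 -0.1268]
flat 327 zmax 0.084 allrect {'c': (0.3814, -0.3047), 'size': (74, 37), 'yaw_long': np.float64(-0.673)} top n 45 topmean [ 0.3812 -0.3048]
jar 305 zmax 0.069 allrect {'c': (0.636, 0.2457), 'size': (57, 56), 'yaw_long': np.float64(1.211)} top n 226 topmean [0.6357 0.2451]
slim 123 zmax 0.079 allrect {'c': (0.63, -0.2401), 'size': (29, 26), 'yaw_long': np.float64(0.351)} top n 40 topmean [ 0.6318 -0.2416]
sqt 469 z 0.0034 {'c': (0.6502, -0.0126), 'size': (79, 76), 'yaw_long': np.float64(-0.283)} [ 0.6506 -0.0125]
obt 560 z 0.0032 {'c': (0.4828, 0.091), 'size': (103, 66), 'yaw_long': np.float64(-0.099)} [0.4824 0.0903]
lrt 400 z 0.0033 {'c': (0.5168, 0.4499), 'size': (78, 76), 'yaw_long': np.float64(0.057)} [0.5162 0.4501]
srt 233 z 0.0035 {'c': (0.5123, -0.4159), 'size': (59, 56), 'yaw_long': np.float64(-0.812)} [ 0.5123 -0.4173]
beaker 214 zmax 0.084 allrect {'c': (0.3827, 0.3173), 'size': (63, 61), 'yaw_long': np.float64(0.092)} top n 73 topmean [0.3856 0.3189]
```

```bash
python3 -m inch '[-0.58,4.72,0,0,0,0,1,-0.58,4.72,0,0,0,0,1,-0.58,4.72,0,0,0,0,1,-0.58,4.72,0,0,0,0,1,-0.58,4.72,0,0,0,0,1,-0.58,4.72,0,0,0,0,1,-0.58,4.72,0,0,0,0,1,-0.58,4.72,0,0,0,0,1,-0.58,4.72,0,0,0,0,1,-0.58,4.72,0,0,0,0,1,0,0,0,0,0,0,1,0,0,0,0,0,0,1]' 25
cat > look.py <<'E'
# look.py name h x y [out]: wrist check of a white container (h = top height) or grey tray (h=0) expected near x,y
from h import *
import sys
h,x,y=map(float,sys.argv[1:4])
im,X,ray,c=view("wrist")
near=np.hypot(X[...,0]-x,X[...,1]-y)<.065
val=im.min(2); sat=im.max(2)-val
if h: m=near&(X[...,2]>.015)&(sat<60)
else: m=near&(val>60)&(sat<60)&(X[...,2]<.015)
n,lab,st,ce=cv2.connectedComponentsWithStats(m.astype(np.uint8)); m=lab==1+np.argmax(st[1:,4])
if h:
    t=m&(np.abs(X[...,2]-h)<.005); P=X[t][:,:2]
    print("n",m.sum(),"all",rect(X[m][:,:2]),"top",rect(P),P.mean(0).round(4),"z",np.median(X[t][:,2]).round(4))
    ctr=rect(P)["c"]
else:
    P=plane(ray,c,.006)[m]; print("n",m.sum(),"tray",rect(P),"z",np.median(X[m][:,2]).round(4)); ctr=rect(P)["c"]
o=ctrl.get_obs(); print("tool shift cm",tool(ctr),"tcp",o["ee_pos"].round(4),o["eef_rot"].round(3),"t",o["time_s"],"F",o["force"].round(1))
if len(sys.argv)>4:
    im=im[:,:,::-1].copy(); cv2.drawContours(im,cv2.findContours(m.astype(np.uint8),0,2)[0],-1,(0,0,255),1); cv2.imwrite("pics/"+sys.argv[4],im)
E
python3 look.py .06 .636 .245 w1.png
```

```text
time_s: 2.55
ee_pos: [0.6356, 0.2458, 0.1731]
eef_rot: [-3.141, 0.0, 1.133]
force: [-0.3, 0.3, -0.4]
grip_width: 0.0938
n 36284 all {'c': (0.6243, 0.25), 'size': (120, 46), 'yaw_long': np.float64(1.13)} top {'c': (0.0, 0.0), 'size': (0, 0), 'yaw_long': np.float64(0.0)} [nan nan] z nan
tool shift cm [-4.920e+01 -4.715e+01  1.000e-02] tcp [0.6354 0.2462 0.1734] [-3.141 -0.     1.134] t 2.6 F [-0.1  0.1 -0.6]look.py:13: RuntimeWarning: Mean of empty slice.
  print("n",m.sum(),"all",rect(X[m][:,:2]),"top",rect(P),P.mean(0).round(4),"z",np.median(X[t][:,2]).round(4))
  ret = um.true_divide(
  return _methods._mean(a, axis=axis, dtype=dtype,
  ret = ret.dtype.type(ret / rcount)
```

```bash
sed -i 's/(X\[...,2\]>.015)&(sat<60)/(X[...,2]>.015)\&(X[...,2]<h+.012)\&(val>70)\&(sat<60)/' look.py; python3 look.py .06 .636 .245 w2.png
```

```text
n 2878 all {'c': (0.6346, 0.2445), 'size': (57, 57), 'yaw_long': np.float64(1.215)} top {'c': (0.6345, 0.2445), 'size': (57, 57), 'yaw_long': np.float64(-1.567)} [0.634  0.2447] z 0.0604
tool shift cm [-0.2  0.  -0. ] tcp [0.6353 0.2464 0.1736] [ 3.142 -0.     1.134] t 2.65 F [-0.8  0.4  0.7]
```

View pics/w2.png

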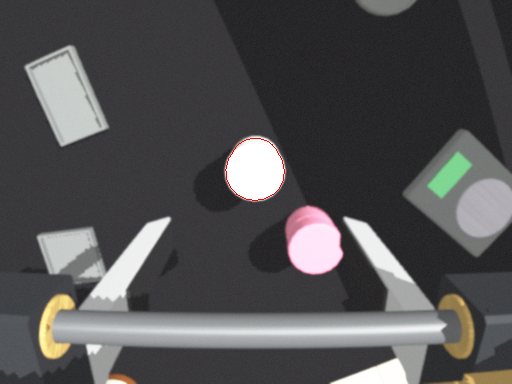

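The wrist view shows the white jar at (255,168), outlined and midway between the fingers. The pink look-alike at (315,240) is clear of them. Measured 57 mm wide at z 60 mm, it fits the jar, and the wrist and top cameras agree to 1.5 mm.

```bash
python3 -m inch '[-0.15,0,2,0,0,0,1,0,0,3,0,0,0,1,0,0,3,0,0,0,1,0,0,3,0,0,0,1,0,0,2,0,0,0,1,0,0,1.2,0,0,0,1,0,0,0,0,0,0,1,0,0,0,0,0,0,0,0,0,0,0,0,0,0,0,0,0,0,0,0,0,0,0,0,0,0,0,0,0,0,0,0,0,0,0,0,0,0,0,0,0,0]' 25
```

```text
time_s: 4.28
ee_pos: [0.6354, 0.2441, 0.0313]
eef_rot: [-3.142, 0.0, 1.133]
force: [-0.4, -0.5, -0.4]
grip_width: 0.0373
```

```bash
python3 - <<'E'
from h import *
print(ctrl.get_obs()["grip_width"])
im,X,_,_=view("wrist"); cv2.imwrite("pics/w3.png",im[:,:,::-1])
im,X,_,_=view("scene"); cv2.imwrite("pics/s3.png",cv2.resize(im[120:260,260:440,::-1],None,fx=4,fy=4))
E
```

```text
0.03731775886556423
```

View pics/s3.png

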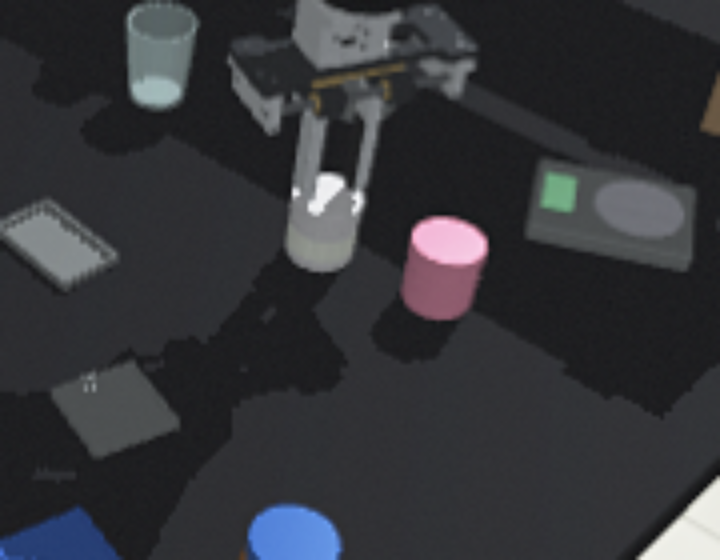

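View pics/w3.png

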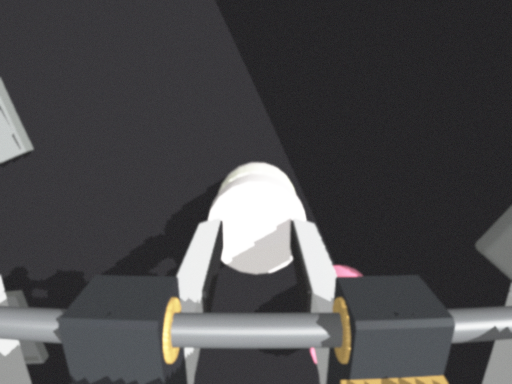

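The scene crop shows the fingers on the jar at (325,215). In the wrist view the lid is at (258,220), but a 37 mm opening doesn't fit a 58 mm lid, so the jar may have been squeezed off centre. I'll measure it with depth.

```bash
python3 - <<'E'
from h import *
o=ctrl.get_obs(); print(o["grip_width"],o["force"],o["moment"])
im,X,_,_=view("wrist")
M=R.from_euler("xyz",o["eef_rot"]).as_matrix(); Y=(X-o["ee_pos"])@M*1000
for r in (170,185,200,210,220,230,240,255,265,275): print(r,[tuple(Y[r,c].round().astype(int).tolist())+(int(im[r,c].min()),) for c in (200,212,220,230,257,285,295,303,315)])
E
python3 look.py .06 .636 .245
```

```text
0.029851734566044653 [-0.71821153  0.07684837 -0.1013141 ] [ 0.00405458 -0.00103424 -0.01265936]
170 [(-41, -22, 31, 56), (-32, -22, 30, 61), (-27, -22, 31, 58), (-19, -22, 31, 63), (0, -28, 3, 250), (20, -22, 30, 59), (27, -22, 31, 35), (33, -22, 31, 39), (42, -22, 30, 37)]
185 [(-41, -11, 30, 57), (-33, -11, 30, 41), (-27, -10, 31, 71), (-16, -25, -19, 192), (0, -28, -29, 255), (16, -24, -15, 253), (28, -11, 29, 59), (34, -10, 30, 36), (42, -11, 30, 35)]
200 [(-42, 1, 31, 39), (-33, 1, 30, 60), (-21, -19, -29, 255), (-15, -19, -29, 255), (0, -19, -28, 255), (15, -19, -29, 255), (21, -19, -29, 255), (34, 1, 30, 56), (43, 2, 32, 36)]
210 [(-43, 9, 31, 42), (-25, -13, -30, 254), (-21, -13, -28, 255), (-15, -13, -29, 255), (0, -13, -29, 255), (16, -13, -29, 255), (21, -13, -29, 255), (26, -12, -28, 246), (43, 9, 30, 38)]
220 [(-43, 17, 31, 39), (-26, -7, -29, 255), (-20, -9, -35, 242), (-15, -7, -30, 250), (0, -7, -29, 255), (16, -7, -29, 221), (21, -7, -29, 252), (26, -7, -29, 255), (44, 17, 30, 49)]
230 [(-43, 25, 31, 34), (-23, -10, -51, 239), (-19, -9, -49, 239), (-15, -3, -34, 226
[... 446 characters left out ...]
, -79, 240), (25, -10, -77, 239)]
265 [(-24, -10, -86, 239), (-19, -10, -86, 240), (-16, -9, -84, 64), (-16, 22, -28, 188), (0, 22, -29, 202), (16, 22, -29, 218), (15, -9, -84, 133), (18, -10, -87, 239), (24, -9, -85, 239)]
275 [(-22, -9, -93, 238), (-18, -10, -94, 239), (-15, -6, -88, 43), (-22, 65, 32, 57), (0, 64, 31, 74), (22, 64, 31, 55), (15, -8, -91, 55), (17, -10, -94, 239), (22, -10, -94, 240)]
n 6620 all {'c': (0.6341, 0.2461), 'size': (57, 53), 'yaw_long': np.float64(0.115)} top {'c': (0.6342, 0.2461), 'size': (57, 53), 'yaw_long': np.float64(0.115)} [0.6306 0.246 ] z 0.0604
tool shift cm [ 0.13 -0.19  0.  ] tcp [0.6354 0.2441 0.0313] [-3.142  0.     1.133] t 4.475 F [0.1 0.6 0.1]
```

The lid hasn't moved: its centre is (0.634,0.246) and it's still upright. By depth, the fingers seem to end about 35 mm short of the reported TCP, so they closed just above the lid. I'll open them and check where the tips really are with a second camera.

```bash
python3 -m inch '[0,0,-3,0,0,0,1,0,0,-3,0,0,0,1,0,0,-1,0,0,0,1,0,0,0,0,0,0,1,0,0,0,0,0,0,1,0,0,0,0,0,0,1]' 25
python3 - <<'E'
from h import *
for n in ("wrist","scene","top"):
    o=ctrl.get_obs(); M=R.from_euler("xyz",o["eef_rot"]).as_matrix()
    im,X,_,_=view(n); Y=(X-o["ee_pos"])@M*1000
    m=(abs(Y[...,1])<14)&(abs(Y[...,0])>38)&(abs(Y[...,0])<68)&(Y[...,2]<35)&(Y[...,2]>-110)
    P=Y[m]; print(n,o["ee_pos"].round(4),o["qpos"].round(3),o["grip_width"].round(4))
    for sgn in (-1,1):
        Q=P[P[:,0]*sgn>0]; print(sgn,len(Q),np.sort(Q[:,2])[-8:].round(1) if len(Q) else "", np.percentile(Q,[1,99],axis=0).round(0).tolist() if len(Q) else "")
E
```

```text
time_s: 5.22
ee_pos: [0.635, 0.244, 0.1002]
eef_rot: [-3.14, 0.001, 1.133]
force: [-0.9, 0.3, -0.4]
grip_width: 0.0784Traceback (most recent call last):
  File "<stdin>", line 6, in <module>
AttributeError: 'float' object has no attribute 'round'
```

```bash
python3 -m inch '[0,0,0,0,0,0,1,0,0,0,0,0,0,1]' 25
python3 - <<'E'
from h import *
for n in ("wrist","scene","top"):
    o=ctrl.get_obs(); M=R.from_euler("xyz",o["eef_rot"]).as_matrix()
    im,X,_,_=view(n); Y=(X-o["ee_pos"])@M*1000
    m=(abs(Y[...,1])<14)&(abs(Y[...,0])>38)&(abs(Y[...,0])<68)&(Y[...,2]<35)&(Y[...,2]>-110)
    P=Y[m]; print(n,o["ee_pos"].round(4),o["qpos"].round(3),o["grip_width"])
    for sgn in (-1,1):
        Q=P[P[:,0]*sgn>0]; print(sgn,len(Q),np.sort(Q[:,2])[-8:].round(1) if len(Q) else "", np.percentile(Q,[1,99],axis=0).round(0).tolist() if len(Q) else "")
    if n=="scene": cv2.imwrite("pics/s4.png",cv2.resize(im[120:220,290:410,::-1],None,fx=6,fy=6))
E
```

```text
time_s: 5.52
ee_pos: [0.6354, 0.2441, 0.1012]
eef_rot: [-3.141, 0.0, 1.133]
force: [0.0, 0.0, 0.0]
grip_width: 0.0934
wrist [0.6354 0.2441 0.1012] [ 0.313  0.653  1.177 -0.     1.312 -0.82 ] 0.09341502467661922
-1 4014 [-32.7 -32.6 -32.5 -32.3 -32.3 -31.7 -31.5 -31.3] [[-59.0, -11.0, -109.0], [-47.0, 7.0, -35.0]]
1 4039 [-32.5 -32.4 -32.1 -32.1 -32.1 -32.  -31.9 -31.8] [[46.0, -10.0, -109.0], [58.0, 7.0, -35.0]]
scene [0.6354 0.2441 0.1013] [ 0.313  0.653  1.177 -0.     1.312 -0.82 ] 0.09374829993188441
-1 122 [-42.  -41.5 -41.  -39.  -39.  -37.1 -33.2 -30.6] [[-60.0, -8.0, -108.0], [-46.0, 13.0, -34.0]]
1 139 [-35.6 -34.8 -33.7 -33.6 -33.  -32.9 -32.7 -32.6] [[45.0, -7.0, -109.0], [59.0, 13.0, -33.0]]
top [0.6354 0.2441 0.1013] [ 0.313  0.653  1.177 -0.     1.312 -0.82 ] 0.09407688751642249
-1 0  
1 0
```

View pics/s4.png

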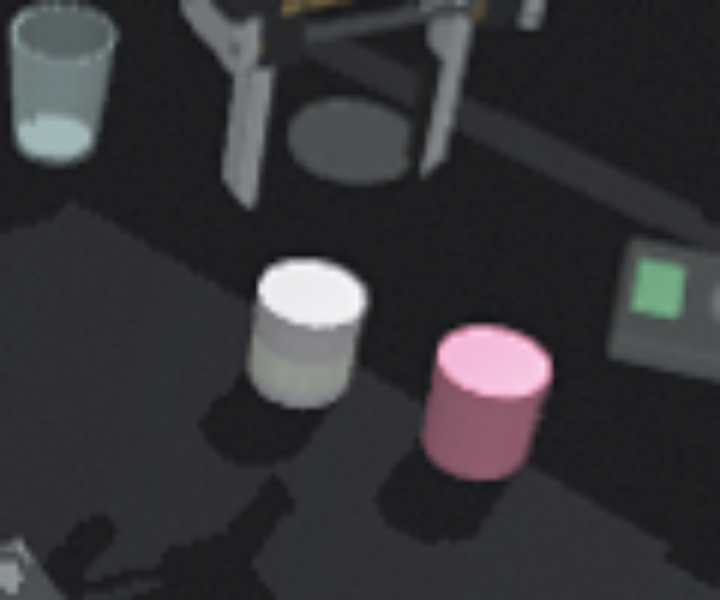

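The wrist and scene cameras agree that the fingertips end about 33 mm behind the reported TCP, and the jar still stands untouched. From here I'll add 33 mm to every depth, so the grasp point is about 52 mm behind the reported TCP.

```bash
python3 -m inch '[0.05,-0.1,3,0,0,0,1,0,0,3,0,0,0,1,0,0,2,0,0,0,1,0,0,1.2,0,0,0,1,0,0,0.9,0,0,0,1,0,0,0,0,0,0,1,0,0,0,0,0,0,0,0,0,0,0,0,0,0,0,0,0,0,0,0,0,0,0,0,0,0,0,0,0,0,0,0,0,0,0,0]' 25
```

```text
$: bad value
```

```bash
python3 -m inch '[0.05,-0.1,3,0,0,0,1, 0,0,3,0,0,0,1, 0,0,2,0,0,0,1, 0,0,1.2,0,0,0,1, 0,0,0.9,0,0,0,1, 0,0,0,0,0,0,1, 0,0,0,0,0,0,0, 0,0,0,0,0,0,0, 0,0,0,0,0,0,0, 0,0,0,0,0,0,0, 0,0,0,0,0,0,0]' 25
```

```text
time_s: 7.05
ee_pos: [0.6348, 0.245, 0.0005]
eef_rot: [3.141, -0.0, 1.133]
force: [0.1, 0.1, 0.5]
grip_width: 0.0573
```

```bash
python3 -m inch '[0,0,-2,0,0,0,0, 0,0,-3,0,0,0,0, 0,0,-3,0,0,0,0, 2.7,-3.9,-1,0,0,0,0, 2.7,-3.9,-1,0,0,0,0, 0,0,0,0,0,0,0, 0,0,0,0,0,0,0]' 25; python3 look.py 0 .5165 .45 w5.png
```

```text
time_s: 7.92
ee_pos: [0.5872, 0.3266, 0.101]
eef_rot: [3.141, -0.0, 1.133]
force: [-0.4, 0.0, -1.0]
grip_width: 0.0575
n 7188 tray {'c': (0.5182, 0.4477), 'size': (81, 74), 'yaw_long': np.float64(1.161)} z 0.0037
tool shift cm [  8.07 -11.43  -0.  ] tcp [0.5874 0.3261 0.1006] [3.141 0.    1.132] t 7.975 F [ 0.  -0.6 -1.5]
```

View pics/w5.png

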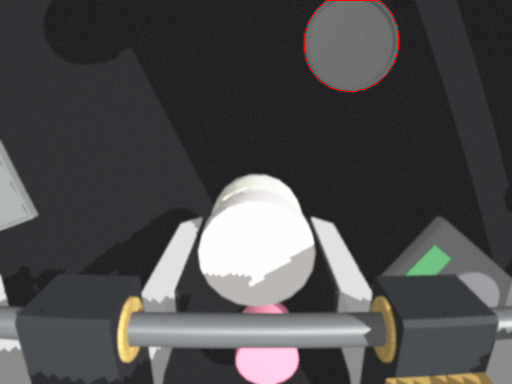

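The wrist view shows the jar held upright at (257,240). The large tray is outlined at (352,43) with its top edge clipped, and allowing for that it lies at (0.516,0.449), as the top camera said.

```bash
python3 -m inch '[2.7,-3.9,0,0,0,0,0, 2.7,-3.9,0,0,0,0,0, 2.7,-3.9,0,0,0,0,0, 0,0,0,0,0,0,0, 0,0,3,0,0,0,0, 0,0,3,0,0,0,0, 0,0,2,0,0,0,0, 0,0,1,0,0,0,0, 0,0,0.6,0,0,0,0, 0,0,0,0,0,0,0, 0,0,0,0,0,0,0]' 25; python3 look.py .063 .5165 .45
```

```text
time_s: 9.35
ee_pos: [0.5157, 0.4502, 0.0052]
eef_rot: [3.141, -0.001, 1.133]
force: [0.1, 0.3, -1.8]
grip_width: 0.0573
n 12895 all {'c': (0.5102, 0.4479), 'size': (68, 60), 'yaw_long': np.float64(0.533)} top {'c': (0.5102, 0.4478), 'size': (68, 60), 'yaw_long': np.float64(0.534)} [0.5131 0.4508] z 0.0649
tool shift cm [-0.45 -0.39 -0.  ] tcp [0.5157 0.4502 0.0052] [ 3.141e+00 -1.000e-03  1.133e+00] t 9.4 F [ 0.2 -0.2 -1.5]
```

```bash
python3 -m inch '[0,0,0.1,0,0,0,0, 0,0,0.03,0,0,0,0, 0,0,0,0,0,0,0, 0,0,0,0,0,0,1, 0,0,0,0,0,0,1, 0,0,0,0,0,0,1, 0,0,0,0,0,0,1, 0,0,-2,0,0,0,1, 0,0,-4,0,0,0,1, 0,0,-4,0,0,0,1, 0,0,-3,0,0,0,1, 0,0,0,0,0,0,1]' 25; python3 look.py .063 .5165 .45; python3 look.py 0 .5165 .45
```

```text
time_s: 10.9
ee_pos: [0.5163, 0.4507, 0.1372]
eef_rot: [3.139, -0.005, 1.133]
force: [-0.4, 0.4, -0.0]
grip_width: 0.094
n 3695 all {'c': (0.5153, 0.4499), 'size': (57, 57), 'yaw_long': np.float64(-1.55)} top {'c': (0.5153, 0.4498), 'size': (57, 57), 'yaw_long': np.float64(-1.55)} [0.5146 0.4501] z 0.0634
tool shift cm [-0.05 -0.01 -0.  ] tcp [0.5157 0.4502 0.1347] [ 3.140e+00 -2.000e-03  1.133e+00] t 10.95 F [ 0.1  0.2 -1.5]
n 1925 tray {'c': (0.5199, 0.4461), 'size': (92, 82), 'yaw_long': np.float64(-0.44)} z 0.0036
tool shift cm [-0.14  0.58  0.  ] tcp [0.5152 0.4498 0.1331] [ 3.142 -0.     1.133] t 11.0 F [-0.2  0.1 -0.5]
```

```bash
python3 -m inch '[-4.8,2.08,0,0,0,0,1, -4.8,2.08,0,0,0,0,1, -4.8,2.08,0,0,0,0,1, -4.8,2.08,0,0,0,0,1, -4.8,2.08,0,0,0,0,1, -4.8,2.08,0,0,0,0,1, -4.8,2.08,0,0,0,0,1, -4.8,2.08,0,0,0,0,1, -4.8,2.08,0,0,0,0,1, -4.8,2.08,0,0,0,0,1, -4.8,2.08,0,0,0,0,1, 0,0,0,0,0,-0.155,1, 0,0,0,0,0,-0.155,1, 0,0,0,0,0,0,1, 0,0,0,0,0,0,1]' 25; python3 look.py .084 .4975 -.1265 w6.png
```

```text
time_s: 12.88
ee_pos: [0.4985, -0.1251, 0.1326]
eef_rot: [-3.141, -0.0, 1.44]
force: [0.6, -0.7, 0.2]
grip_width: 0.0937
n 3329 all {'c': (0.4954, -0.1276), 'size': (48, 48), 'yaw_long': np.float64(1.438)} top {'c': (0.4958, -0.1276), 'size': (29, 29), 'yaw_long': np.float64(-1.056)} [ 0.4953 -0.1275] z 0.0844
tool shift cm [-0.29 -0.24  0.  ] tcp [ 0.4986 -0.1251  0.1327] [-3.141 -0.     1.44 ] t 12.925 F [ 0.2 -0.5 -0.1]
```

View pics/w6.png

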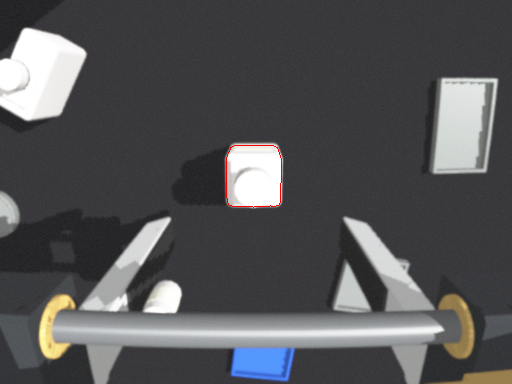

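The wrist view shows the square bottle at (254,175), outlined at 48 x 48 mm with its yaw matching the tool. The oblong tray is at (463,125), the square tray at (368,285) behind a finger, and the blue look-alike at (262,362).

```bash
python3 -m inch '[-0.25,-0.2,2.5,0,0,0,1, 0,0,3,0,0,0,1, 0,0,3,0,0,0,1, 0,0,3,0,0,0,1, 0,0,2,0,0,0,1, 0,0,1,0,0,0,1, 0,0,0,0,0,0,1, 0,0,0,0,0,0,0, 0,0,0,0,0,0,0, 0,0,0,0,0,0,0, 0,0,0,0,0,0,0, 0,0,0,0,0,0,0]' 25
```

```text
time_s: 14.42
ee_pos: [0.4964, -0.1275, -0.0119]
eef_rot: [3.142, 0.0, 1.443]
force: [-0.6, 1.4, 1.7]
grip_width: 0.0481
```

```bash
python3 -m inch '[0,0,-2,0,0,0,0, 0,0,-4,0,0,0,0, 0,0,-4,0,0,0.155,0, 3.8,2.87,0,0,0,0,0, 3.8,2.87,0,0,0,0,0, 3.8,2.87,0,0,0,0,0, 3.8,2.87,0,0,0,0,0, 0,0,0,0,0,0,0, 0,0,0,0,0,0,0]' 25; python3 look.py 0 .649 -.0135 w7.png
```

```text
time_s: 15.55
ee_pos: [0.6484, -0.0138, 0.0875]
eef_rot: [-3.14, 0.0, 1.288]
force: [-0.3, -0.6, -1.1]
grip_width: 0.0478
n 4222 tray {'c': (0.6477, -0.0125), 'size': (105, 75), 'yaw_long': np.float64(1.278)} z 0.0035
tool shift cm [ 0.14 -0.11  0.  ] tcp [ 0.6484 -0.0142  0.0879] [-3.141  0.     1.287] t 15.6 F [-0.6 -0.2 -1.8]
```

View pics/w7.png

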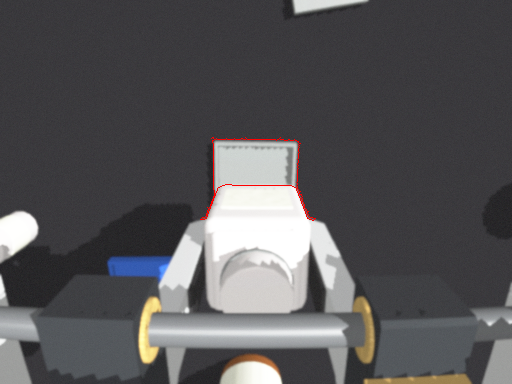

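The wrist view shows the square tray's near rim at row 139, cols 213–298, centred and parallel with the bottle. The blue tray is off to the left. I'll correct by about 1.5 mm and lower.

```bash
python3 -m inch '[-0.1,-0.15,2.6,0,0,0,0, 0,0,3,0,0,0,0, 0,0,2.5,0,0,0,0, 0,0,1,0,0,0,0, 0,0,0.4,0,0,0,0, 0,0,0.1,0,0,0,0, 0,0,0,0,0,0,0, 0,0,0,0,0,0,0, 0,0,0,0,0,0,1, 0,0,0,0,0,0,1, 0,0,0,0,0,0,1, 0,0,0,0,0,0,1, 0,0,0,0,0,0,1, 0,0,-2,0,0,0,1, 0,0,-4,0,0,0,1, 0,0,-4,0,0,0,1, 0,0,-4,0,0,0,1, 0,0,0,0,0,0,1, 0,0,0,0,0,0,1]' 25; python3 look.py .087 .648 -.014 w8.png;
```

```text
time_s: 17.98
ee_pos: [0.6471, -0.0141, 0.1323]
eef_rot: [3.142, 0.0, 1.288]
force: [-0.2, 0.1, 0.2]
grip_width: 0.0936
n 3399 all {'c': (0.6466, -0.014), 'size': (48, 48), 'yaw_long': np.float64(1.282)} top {'c': (0.6471, -0.0143), 'size': (29, 29), 'yaw_long': np.float64(0.726)} [ 0.6465 -0.0141] z 0.0874
tool shift cm [-0.02  0.02 -0.  ] tcp [ 0.6469 -0.0141  0.1315] [-3.141  0.     1.288] t 18.025 F [0.3 0.4 0.5]
```

View pics/w8.png

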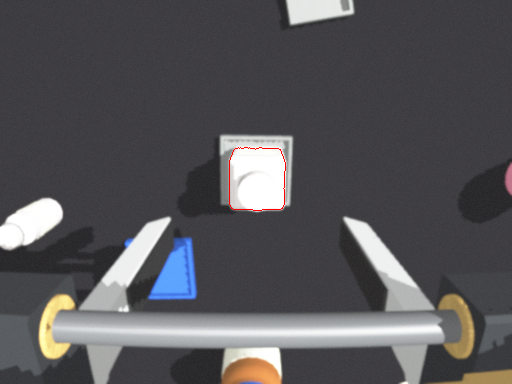

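The square bottle stands in its tray at (257,180), inside the rim, with its top at z 87 mm as expected. The slim bottle is next.

```bash
python3 -m inch '[-4.48,0.95,0,0,0,0,1, -4.48,0.95,0,0,0,0,1, -4.48,0.95,0,0,0,0,1, -4.48,0.95,0,0,0,0,1, -4.48,0.95,0,0,0,0,1, 0,0,0,0,0,0,1, 0,0,0,0,0,0,1]' 15; python3 look.py .072 .630 -.2425; 
```

```text
time_s: 18.9
ee_pos: [0.6303, -0.2417, 0.1312]
eef_rot: [-3.14, -0.0, 1.288]
force: [-0.9, 0.6, 0.4]
grip_width: 0.094
n 1286 all {'c': (0.6273, -0.245), 'size': (32, 27), 'yaw_long': np.float64(1.2)} top {'c': (0.6297, -0.2459), 'size': (22, 22), 'yaw_long': np.float64(1.2)} [ 0.6292 -0.2458] z 0.0724
tool shift cm [-0.47  0.05 -0.  ] tcp [ 0.6305 -0.2413  0.1315] [-3.141 -0.     1.289] t 18.95 F [-1.   1.7 -0.3]
```

```bash
python3 -m inch '[-0.43,0.03,2.5,0,0,0,1, 0,0,3,0,0,0,1, 0,0,3,0,0,0,1, 0,0,3,0,0,0,1, 0,0,2,0,0,0,1, 0,0,1,0,0,0,1, 0,0,0,0,0,0,1, 0,0,0,0,0,0,0, 0,0,0,0,0,0,0, 0,0,0,0,0,0,0, 0,0,0,0,0,0,0, 0,0,0,0,0,0,0, 0,0,0,0,0,0,0, 0,0,0,0,0,0,0]' 15
```

```text
time_s: 20.7
ee_pos: [0.6296, -0.2467, -0.013]
eef_rot: [-3.142, -0.0, 1.288]
force: [0.5, 0.6, 0.1]
grip_width: 0.0321
```

```bash
python3 -m inch '[0,0,-2,0,0,0,0, 0,0,-4,0,0,0,0, 0,0,-4,0,0,0,0, -3.95,-1.32,0,0,0,0,0, -3.95,-1.32,0,0,0,0,0, 0,0,0,0,0,0,0, 0,0,0,0,0,0,0]' 15; python3 look.py 0 .511 -.418 w9.png;
```

```text
time_s: 21.58
ee_pos: [0.5826, -0.3149, 0.088]
eef_rot: [3.141, 0.0, 1.288]
force: [-0.6, 0.7, -0.3]
grip_width: 0.0321
n 13794 tray {'c': (0.5221, -0.4095), 'size': (127, 102), 'yaw_long': np.float64(-1.06)} z 0.0006
tool shift cm [-10.82  -3.18  -0.  ] tcp [ 0.5828 -0.3145  0.0877] [3.141 0.    1.289] t 21.625 F [ 0.2  0.2 -1.4]
```

View pics/w9.png

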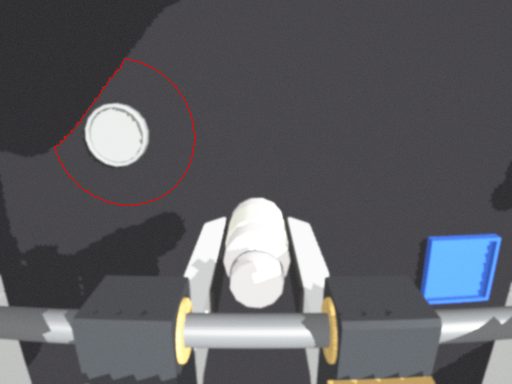

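The slim bottle is held upright at (258,250), and the small tray shows at (117,134). The mask took in bench as well, so I'll raise the threshold.

```bash
sed -i 's/near&(val>60)/near\&(val>120)/' look.py; python3 look.py 0 .511 -.418
```

```text
n 3248 tray {'c': (0.5099, -0.4199), 'size': (57, 55), 'yaw_long': np.float64(1.27)} z 0.0035
tool shift cm [-12.17  -4.07  -0.  ] tcp [ 0.5828 -0.3143  0.0875] [ 3.141 -0.     1.289] t 21.675 F [ 0.4  0.9 -0.4]
```

```bash
python3 -m inch '[-4.05,-1.35,0,0,0,0,0, -4.05,-1.35,0,0,0,0,0, -4.05,-1.35,0,0,0,0,0, 0,0,2.6,0,0,0,0, 0,0,3,0,0,0,0, 0,0,2.5,0,0,0,0, 0,0,1,0,0,0,0, 0,0,0.5,0,0,0,0, 0,0,0.1,0,0,0,0, 0,0,0,0,0,0,0, 0,0,0,0,0,0,0]' 15; python3 - <<'E'
from h import *
o=ctrl.get_obs();print(o["ee_pos"],o["force"])
E
```

```text
time_s: 23.05
ee_pos: [0.5096, -0.4208, -0.0093]
eef_rot: [3.141, 0.0, 1.288]
force: [0.3, 0.1, -0.6]
grip_width: 0.0319
[ 0.50960522 -0.42075296 -0.00930488] [ 0.28383798  0.14887707 -0.60161272]
```

```bash
python3 -m inch '[0,0,0.05,0,0,0,0, 0,0,0,0,0,0,0, 0,0,0,0,0,0,1, 0,0,0,0,0,0,1, 0,0,0,0,0,0,1, 0,0,0,0,0,0,1, 0,0,0,0,0,0,1, 0,0,-2,0,0,0,1, 0,0,-4,0,0,0,1, 0,0,-4,0,0,0,1, 0,0,-4,0,0,0,1, 0,0,0,0,0,0,1, 0,0,0,0,0,0,1]' 15; python3 look.py .075 .510 -.42 w10.png;
```

```text
time_s: 24.68
ee_pos: [0.5092, -0.4204, 0.1298]
eef_rot: [-3.142, 0.0, 1.288]
force: [-0.2, -0.5, -0.6]
grip_width: 0.0941
n 1334 all {'c': (0.5074, -0.42), 'size': (32, 27), 'yaw_long': np.float64(1.083)} top {'c': (0.5093, -0.4208), 'size': (22, 22), 'yaw_long': np.float64(0.726)} [ 0.509  -0.4207] z 0.0753
tool shift cm [-0.05  0.04 -0.  ] tcp [ 0.509  -0.4202  0.129 ] [-3.141e+00 -1.000e-03  1.288e+00] t 24.725 F [ 0.2 -1.1  0.4]
```

View pics/w10.png

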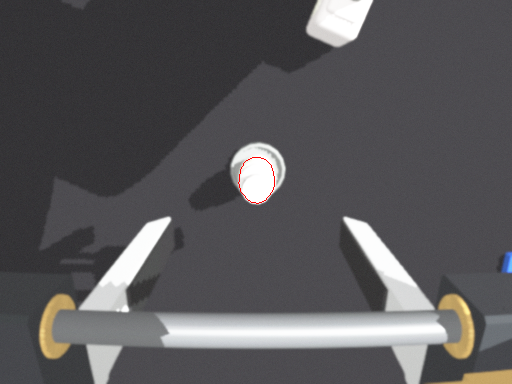

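The slim bottle stands in the small tray at (257,175), with its top at z 75 mm. Next is the flat bottle.

```bash
python3 -m inch '[1.78,-3.9,0,0,0,0,1, 1.78,-3.9,0,0,0,0,1, 1.78,-3.9,0,0,0,0,1, 1.78,-3.9,0,0,0,0,1, 0,0,0,0,0,0.13,1, 0,0,0,0,0,0.13,1, 0,0,0,0,0,0.13,1, 0,0,0,0,0,0,1, 0,0,0,0,0,0,1]' 25; python3 look.py .078 .379 -.308 w11.png;
```

```text
time_s: 25.85
ee_pos: [0.3793, -0.3085, 0.1292]
eef_rot: [-3.141, -0.0, 0.901]
force: [0.2, 0.2, 0.9]
grip_width: 0.0941
n 3497 all {'c': (0.3801, -0.3062), 'size': (71, 37), 'yaw_long': np.float64(-0.67)} top {'c': (0.3805, -0.3064), 'size': (23, 23), 'yaw_long': np.float64(0.631)} [ 0.38   -0.3059] z 0.0783
tool shift cm [ 0.24 -0.04  0.  ] tcp [ 0.3793 -0.3085  0.1292] [-3.141 -0.     0.9  ] t 25.9 F [-0.4 -0.5  0.1]
```

View pics/w11.png

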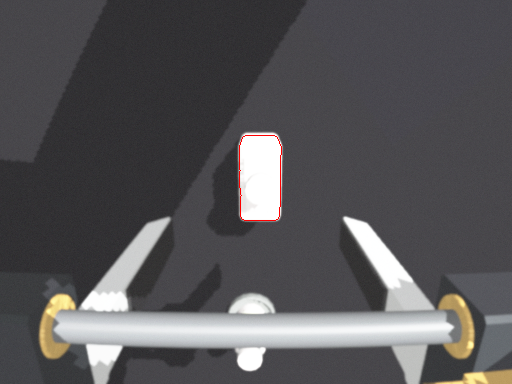

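The flat bottle is outlined at (260,177): 71 x 37 mm, long axis in line with the pads.

```bash
python3 -m inch '[0.23,-0.02,2.3,0,0,0,1, 0,0,3,0,0,0,1, 0,0,3,0,0,0,1, 0,0,3,0,0,0,1, 0,0,2,0,0,0,1, 0,0,1,0,0,0,1, 0,0,0,0,0,0,1, 0,0,0,0,0,0,0, 0,0,0,0,0,0,0, 0,0,0,0,0,0,0, 0,0,0,0,0,0,0, 0,0,0,0,0,0,0, 0,0,0,0,0,0,0, 0,0,0,0,0,0,0]' 25
```

```text
time_s: 27.65
ee_pos: [0.3807, -0.3067, -0.0134]
eef_rot: [-3.142, 0.0, 0.898]
force: [0.7, 0.3, 1.1]
grip_width: 0.0359
```

```bash
python3 -m inch '[0,0,-2,0,0,0,0, 0,0,-4,0,0,0,0, 0,0,-4,0,0,0,0, 0,0,0,0,0,-0.1435,0, 0,0,0,0,0,-0.1435,0, 0,0,0,0,0,-0.1435,0, 0,0,0,0,0,-0.1435,0, 4.49,0.675,0,0,0,0,0, 4.49,0.675,0,0,0,0,0, 4.49,0.675,0,0,0,0,0, 4.49,0.675,0,0,0,0,0, 4.49,0.675,0,0,0,0,0, 4.49,0.675,0,0,0,0,0, 0,0,0,0,0,0,0, 0,0,0,0,0,0,0]' 25; python3 look.py 0 .481 .0895 w12.png
```

```text
time_s: 29.52
ee_pos: [0.4474, -0.0429, 0.0864]
eef_rot: [-3.141, 0.0, 1.472]
force: [-0.2, -0.6, -1.0]
grip_width: 0.0358
n 6569 tray {'c': (0.4823, 0.0878), 'size': (98, 61), 'yaw_long': np.float64(-0.101)} z 0.0038
tool shift cm [13.39  2.17 -0.  ] tcp [ 0.4474 -0.0433  0.0865] [-3.141  0.     1.471] t 29.575 F [ 0.  -0.4 -1.6]
```

View pics/w12.png

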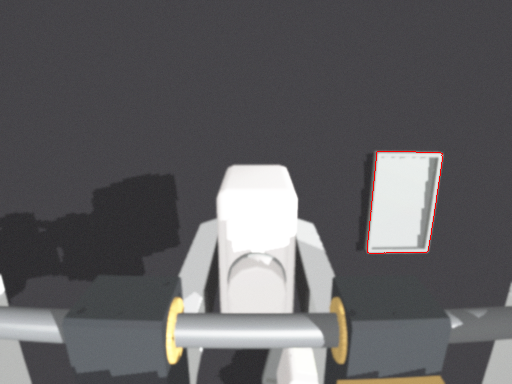

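The flat bottle is held upright at (257,240) and is parallel to the oblong tray, outlined at (404,202). The remaining shift is 13.4 and 2.2 cm.

```bash
python3 -m inch '[4.46,0.72,0,0,0,0,0, 4.46,0.72,0,0,0,0,0, 4.46,0.72,0,0,0,0,0, 0,0,2.6,0,0,0,0, 0,0,3,0,0,0,0, 0,0,2.5,0,0,0,0, 0,0,1,0,0,0,0, 0,0,0.5,0,0,0,0, 0,0,0.1,0,0,0,0, 0,0,0,0,0,0,0, 0,0,0,0,0,0,0]' 25
```

```text
time_s: 30.95
ee_pos: [0.4826, 0.0884, -0.01]
eef_rot: [3.141, -0.0, 1.472]
force: [-0.2, 0.0, -0.6]
grip_width: 0.0358
```

```bash
python3 -m inch '[0,0,0,0,0,0,1, 0,0,0,0,0,0,1, 0,0,0,0,0,0,1, 0,0,0,0,0,0,1, 0,0,0,0,0,0,1, 0,0,-2,0,0,0,1, 0,0,-4,0,0,0,1, 0,0,-4,0,0,0,1, 0,0,-5,0,0,0,1, 0,0,0,0,0,0,1, 0,0,0,0,0,0,1]' 25; python3 look.py .081 .482 .088 w13.png; python3 look.py 0 .482 .088
python3 - <<'E'
from h import *
im,X,ray,c=view("top"); cv2.imwrite("pics/top1.png",cv2.resize(im[100:290,90:420,::-1],None,fx=2.4,fy=2.4))
m=(np.hypot(X[...,0]-.385,X[...,1]-.318)<.06)&(X[...,2]>.072); print("beaker rim",rect(X[m][:,:2]),m.sum())
E
```

```text
time_s: 32.33
ee_pos: [0.4819, 0.0884, 0.1388]
eef_rot: [-3.141, 0.0, 1.472]
force: [-0.5, -0.1, -0.2]
grip_width: 0.0942
n 3366 all {'c': (0.4816, 0.0882), 'size': (71, 36), 'yaw_long': np.float64(-0.09)} top {'c': (0.482, 0.0883), 'size': (23, 23), 'yaw_long': np.float64(-0.9)} [0.4813 0.0884] z 0.0814
tool shift cm [-0.    0.04 -0.  ] tcp [0.4817 0.0883 0.1383] [-3.14   0.     1.472] t 32.375 F [-0.2  0.1  0.3]
n 2193 tray {'c': (0.4857, 0.0865), 'size': (103, 60), 'yaw_long': np.float64(-0.1)} z 0.004
tool shift cm [-0.14  0.42 -0.  ] tcp [0.4816 0.0883 0.1382] [-3.139e+00  1.000e-03  1.472e+00] t 32.425 F [ 0.6 -0.7  0.2]
beaker rim {'c': (0.3855, 0.3168), 'size': (62, 60), 'yaw_long': np.float64(1.167)} 67
```

View pics/w13.png

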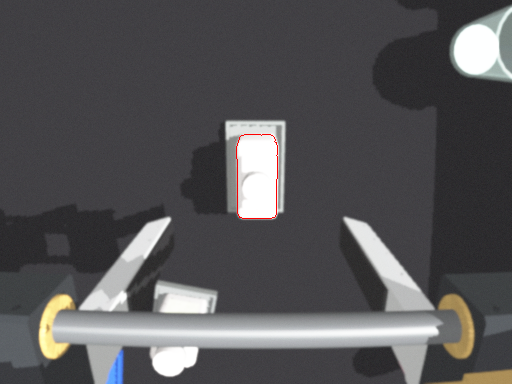

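View pics/top1.png

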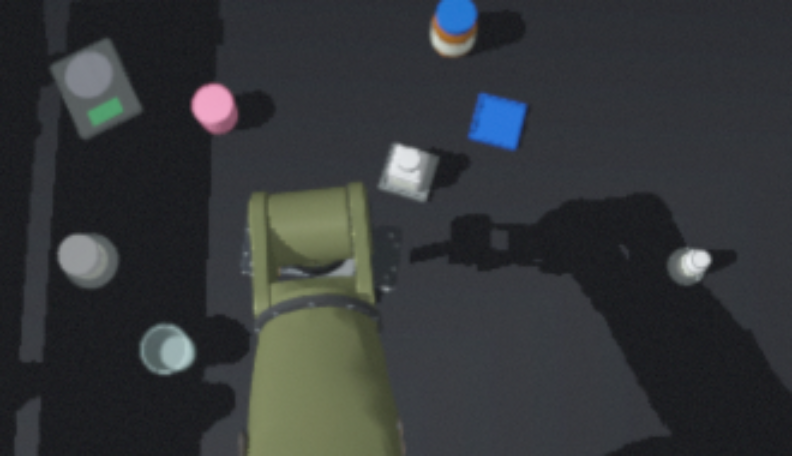

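All four containers stand in their trays. The flat bottle is at (257,180) in the wrist view; the jar (90,258), square bottle (408,170) and slim bottle (690,265) are in the top crop. The beaker (167,350) hasn't moved, and the fingers are open and clear.

```bash
python3 -c "
from station import ctrl; print(ctrl.hand_in())"
```

```text
the job is handed in; nothing more can be done
None
```

I put all four containers upright in their matching trays, let them go, and handed the job in at about 32 s of the 99 s. The hand-in reports no verdict, so what follows rests on my own checks.

- **First grasp missed:** the fingers closed on air just above the jar's lid without touching it. Depth from two cameras showed the fingertips end about 33 mm behind the reported tool point, contrary to the description. I lowered every later grasp by that much, and the openings then matched the container widths (57, 48, 32 and 36 mm).
- **Heights:** the container tops measured 63.4, 87.4, 75.3 and 81.4 mm (jar, square, slim, flat). Each is within 0.5 mm of what standing on the 3 mm tray floor gives.
- **Positions:** each container is within about 4 mm of my best estimate of its tray centre. The flat bottle lies within about 0.01 rad of its tray's direction.
- **Beaker and look-alikes:** the beaker's measured position is unchanged to within about 3 mm, and the pink jar and blue tray were not touched.
- **Disagreements:** the top and wrist cameras differed by 1–4 mm, and I used the wrist. After placing, tray readings taken around the jar and flat bottle were 4–6 mm off. The containers hid part of those trays, so I relied on the earlier clear views.

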